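# Hold the terminal box cover over its screw holes

### The arm

A 7-joint arm with a two-finger parallel gripper is mounted at the origin on the work surface. World frame = base frame: x ahead of the robot, y to its left, z up, the work surface at z = 0. Lengths are in m, angles in rad, forces in N, time in s.
With the tool pointing down it reaches from about 0.4 to 0.85 m from the base axis. Payload 4.5 kg.
Tool frame: the origin (TCP) lies at the very end of the fingers, on their centre line; the grasp point (between the pads) lies 19 mm behind it (r.grip_point_offset is the distance from the TCP to the grasp point, in m); y points along the fingers, x is the direction in which the jaws open and shut, and the axes are right-handed (so a half turn about y gives the same grasp; the last joint's range is limited). The gripper opens to 88 mm and grips with 3 to 60 N. Pads are 18 mm wide; open, the fingers measure 123 mm over their backs; the gripper's body (75 mm by 187 mm) begins 45 mm behind the grasp point.
Start: joints at [-1.308, 0.689, -0.195, 1.565, 0.157, 0.902, -0.215], TCP at [0.142, 0.609, 0.203] pointing down, gripper open.
Joint ranges: [-3.01, 3.01], [-0.46, 2.08], [-1.47, 1.51], [0.13, 2.56], [-1, 4.14], [0.04, 2.09], [-2.66, 2.66]. Speed limits (rad/s): [2.57, 2.57, 3.14, 3.14, 3.14, 3.14, 3.14].

### API

Orientations are given as a unit quaternion [x, y, z, w].
In Python, from plant import get_state, snapshot, camera_params, job, r gives the robot as it stands.
- The arm moves only by the tool carry_out, never from a script. Its arguments are lists of equal length, an entry for each row: "offset": the shift along the world's x, y, z in m, a list of three; "twist": the turn about the world's z in degrees. In form: {"offset": [[tx, ty, tz], ...], "twist": [twist, ...]}. A call has 1 to 8 rows; each row shifts and turns the commanded pose from where the row before left it; what a row does not reach is not made up. A row lasts 1/8 s, in which the tool goes at most 62.5 mm and 10.7 degrees, less where a joint would pass 70% of its speed; a pose out of reach is approached as far as the arm can. A call with a gripper value outside its range is refused whole. "grip" is the finger opening in m, from 0 to 0.0881, set as the call begins (left out, the last holds). The fingers move at their own pace and stop on an object; "newtons" is the grip in N (left out, the last holds). Time passes only in rows, so rows that do not move let the fingers close. It gives the time, the measured TCP pose, the force and the opening at its end, in the units of the state.
- get_state(): the state, without advancing time (a new reading comes with each control period).
- snapshot(name): name is "scene" or "top" or "wrist"; returns the picture (384x512x3 uint8, red, green, blue); there is no depth.
- camera_params(name): a dict with "camera_matrix" (3x3 intrinsics, pixels), "eye" and "orientation" of the camera in the world. Camera axes: x right, y up, looking along -z (the intrinsics and any distortion apply to the point x, -y, -z); pixel columns grow to the right and rows downward; lengths in m; the calibration is good to about 2 mm. A picture is of the moment at which its call begins: read the wrist's pose just before it. camera_params takes no time and is no camera call; for the wrist camera it gives the pose at the moment of the call.
- job.finish_job(): hands the job in, once; it reports no verdict.
The state is a dict: "clock": time; "q": joint angles; "qd": joint speeds; "joint_torque": joint torques, N m; "tool_pos": TCP position; "eef_rot": TCP orientation; "contact_force": force on the tool from outside, world axes, zero at the start; "moment": the same for the moment, N m; "opening": opening from 0.0 (shut) to 1.0 (fully open).
Only numpy, scipy, OpenCV 4.12 (cv2) and the standard library are available. Lean on these libraries where they do the work, as an engineer would, in place of code of your own. Each camera call takes 0.05 s, during which the arm holds its last target. There are 200 camera calls.

### The job

The open terminal box on the blue motor is to be closed: first set the red screw cup upright and without dropping it on the crown of the motor's round grey fan cowl, where it must stay balanced on its own, within the helper's reach. Then pick up the aluminium terminal box cover and hold it hovering level over the box, either way round, its four holes lined up with the four threaded holes and its underside a finger's breadth (about 15 mm) above the loose cork gasket, so that the helper can start the screws; the cover must never touch the motor, as that would shift the gasket. Leave everything else on the bench where it lies, and finish while still holding the cover there: do not put it down or let go.

Things in the scene. Friction and masses are not known exactly. Their poses are not given: they have to be found in the camera images.
- motor: Blue electric motor lying on its feet, bolted down, 286 mm long with its shaft stub, 158 mm high to the top of its round body. Origin on the bench under its middle; x runs along the motor's axis from the shaft end to the grey fan cowl, z up.
- cup: The red screw cup: round, straight-sided, 54 mm across and 30 mm high, on a flat rubber foot, open on top, 120 g more or less; four screws are stuck in grease in its bottom. Origin at the centre of its underside, z up.
- cup_center (a point): Centre of the screw cup, half-way up: 15 mm above its underside.
- cowl_top (a point): Middle of the crown (the highest line) of the round grey fan cowl at the motor's rear end. The cowl is a smooth horizontal cylinder of radius 78 mm and 86 mm long along the motor's axis; x along the motor's axis, away from the terminal box, y level across it, z up. The point lies on the surface, 158 mm above the bench. A cup set here stays by balance and friction alone.
- box_rim (a point): Centre of the open terminal box on top of the motor, level with the upper face of the cork gasket on its rim, 200 mm above the bench; it lies 113 mm along the motor's axis from cowl_top. x along the motor's axis, z up. The rim measures 106 mm along the motor's axis and 86 mm across; nothing in the box stands above the gasket.
- cover: The aluminium cover of the terminal box, 240 g more or less, lying flange down. Flange 106 mm (x) by 86 mm (y), 4 mm thick, with a 9 mm hole in each corner; in its middle a raised hollow part with upright walls, 72 mm (x) by 50 mm (y), its flat top 26 mm above the underside. Take it across the 50 mm, with the fingertips above the flange. Origin at the centre of its underside, z up. It fits either way round (turned by half a turn).
- cover_center (a point): Centre of the cover, half-way up: 13 mm above its underside; axes as the cover's.
- cover_hole0 (a point): Centre of the cover's hole in the +x +y corner, on the underside; 42 mm in x and 32 mm in y from the cover's middle.
- cover_hole1 (a point): Centre of the cover's hole in the -x +y corner, on the underside; 42 mm in x and 32 mm in y from the cover's middle.
- cover_hole2 (a point): Centre of the cover's hole in the -x -y corner, on the underside; 42 mm in x and 32 mm in y from the cover's middle.
- cover_hole3 (a point): Centre of the cover's hole in the +x -y corner, on the underside; 42 mm in x and 32 mm in y from the cover's middle.
- thread0 (a point): Mouth of the terminal box's threaded hole (M5) in the +x +y corner, at the gasket's upper face; 42 mm in x and 32 mm in y from box_rim.
- thread1 (a point): Mouth of the terminal box's threaded hole (M5) in the -x +y corner, at the gasket's upper face; 42 mm in x and 32 mm in y from box_rim.
- thread2 (a point): Mouth of the terminal box's threaded hole (M5) in the -x -y corner, at the gasket's upper face; 42 mm in x and 32 mm in y from box_rim.
- thread3 (a point): Mouth of the terminal box's threaded hole (M5) in the +x -y corner, at the gasket's upper face; 42 mm in x and 32 mm in y from box_rim.
- bearing_center (a point): steel ball bearing lying flat, 52 mm across, 15 mm high; point at its centre. Leave alone.
- pulley_center (a point): steel V-belt pulley lying flat, 80 mm across, 34 mm high; point at its centre. Leave alone.
- shield_center (a point): spare blue motor end shield lying flat, 134 mm across its lugs, 34 mm high; point at its centre. Leave alone.
- tin_center (a point): grease tin with yellow label, 72 mm across, 75 mm high; point at its centre. Leave alone.
- spanner_mid (a point): steel open-ended spanner lying flat, 190 mm long; point at the middle of its length. Leave alone.
- screwdriver_mid (a point): screwdriver with orange handle lying flat, 200 mm long; point at the middle of its length. Leave alone.
Things that resemble listed ones, but are neither listed nor needed, are in the scene too. Of the things like the cup, leave any that is green, orange or turquoise; of the rest the larger one is meant.

How it is judged:
On the way, in this order (a step that is already met when the one before it is completed fails the run):
1. the screw cup stands balanced on the crown of the fan cowl, let go and at rest (x of cup_center in the frame of cowl_top between -0.025 and 0.025 m and y of cup_center in the frame of cowl_top between -0.02 and 0.02 m and z of cup_center in the frame of cowl_top between 0.008 and 0.022 m and angle between cup_center's own z axis and vertical below 0.22 rad and contact force between cup and the fingers below 0.05 N and contact force between cup and motor above 0.1 N and linear speed of cup below 0.02 m/s), for 0.3 s.
2. the cover hovers level and still over the terminal box, its holes lined up with the threaded holes, held by the gripper (((horizontal distance between cover_hole0 and thread0 below 0.0035 m and horizontal distance between cover_hole1 and thread1 below 0.0035 m and horizontal distance between cover_hole2 and thread2 below 0.0035 m and horizontal distance between cover_hole3 and thread3 below 0.0035 m) or (horizontal distance between cover_hole0 and thread2 below 0.0035 m and horizontal distance between cover_hole1 and thread3 below 0.0035 m and horizontal distance between cover_hole2 and thread0 below 0.0035 m and horizontal distance between cover_hole3 and thread1 below 0.0035 m)) and z of cover_hole0 in the frame of box_rim between 0.005 and 0.027 m and z of cover_hole1 in the frame of box_rim between 0.005 and 0.027 m and z of cover_hole2 in the frame of box_rim between 0.005 and 0.027 m and z of cover_hole3 in the frame of box_rim between 0.005 and 0.027 m and angle between cover_center's own z axis and vertical below 0.08 rad and contact force between cover and the fingers above 1 N and contact force between cover and motor below 0.05 N and contact force between cover and cup below 0.05 N and linear speed of cover below 0.02 m/s), for 0.3 s.
At the end, for the whole second after the job is handed in: Gripper holds the cover still, level within 0.08 rad, each hole within 3.5 mm sideways of a thread, underside 5 to 27 mm above the gasket, touching neither motor nor cup; the cup rests by itself on the cowl crown, centre within 25 mm along, 20 mm across, tilt under 0.22 rad, untouched (all of step 1 and all of step 2); the arm keeps its last pose, push and grip.
It fails at once if the cover touches the motor (more than 0.3 N) (contact force between cover and motor above 0.3 N).
It fails at once if the screw cup is tipped by more than 0.7 rad (angle between cup_center's own z axis and vertical above 0.7 rad).
It fails at once if the screw cup is dropped (falls free faster than 0.5 m/s, about 13 mm) (linear speed of cup above 0.5 m/s and contact force between cup and the fingers below 0.01 N).
It fails at once if the bearing, pulley, spare end shield, grease tin, spanner or screwdriver is moved by more than 25 mm (distance of any of bearing_center, pulley_center, shield_center, tin_center, spanner_mid, screwdriver_mid from where it was at the start of the episode above 0.025 m).
It also fails if it takes over 72 s, if anything falls off the work surface, if the arm or the gripper's body presses on something with over 40 N, if the wrist force passes 120 N, or if a joint passes its speed limit or range.

## Working session

There is one attempt and no reset: what is moved stays moved. The work goes in short steps, Python scripts to look and compute and a tool call to move; the robot and the scene stay as the last step left them, time stands still between calls to the robot, and variables do not carry over. Pictures are saved under pics/ and viewed, about 8 in all and at most 12, crops included, and the job is handed in when it is done.

Besides the shell and the picture viewer there is one more tool, called after "Emit:" by a JSON object that holds its "api" and its "payload", one argument or row to a line. carry_out: Moves the arm, as the interface text tells. Its arguments: {"type":"object","properties":{"offset":{"type":"array"},"twist":{"type":"array"},"grip":{"type":"number"},"newtons":{"type":"number"}},"required":["offset","twist"]}

```bash
mkdir -p pics; ls
python3 - <<'E'
from plant import *
import cv2,numpy as np
for n in("scene","top"):
    cv2.imwrite(f"pics/{n}0.png",snapshot(n)[:,:,::-1]); p=camera_params(n); print(n,p)
print(get_state()); print(r.grip_point_offset)
E
```

```text
pics
scene {'camera_matrix': array([[457.93495964,   0.        , 258.9234513 ],
       [  0.        , 457.93495964, 200.80278451],
       [  0.        ,   0.        ,   1.        ]]), 'eye': array([ 1.41860298, -0.65213843,  0.96271536]), 'orientation': array([0.40976111, 0.19225836, 0.39837801, 0.79776407])}
top {'camera_matrix': array([[433.67540826,   0.        , 259.71462133],
       [  0.        , 433.67540826, 191.59649373],
       [  0.        ,   0.        ,   1.        ]]), 'eye': array([0.34784098, 0.07274958, 1.65583558]), 'orientation': array([-0.04098637,  0.0523558 ,  0.70643933, -0.7046435 ])}
{'clock': 0.1, 'q': array([-1.30816987,  0.6898621 , -0.19450789,  1.56622094,  0.15731072,
        0.90251537, -0.21511263]), 'qd': array([-7.39244717e-05, -2.32958948e-03,  4.23224599e-04, -6.95062372e-04,
        2.61622321e-05, -3.65510168e-04, -1.79192010e-03]), 'joint_torque': array([-4.87804937e-03, -5.28500211e+01, -1.27167854e+00, -1.53836650e+01,
       -5.24345529e-02,  2.01763411e-03,  4.32160437e-05]), 'tool_pos': array([0.14168922, 0.60809457, 0.20271879]), 'eef_rot': array([ 0.5541921 ,  0.4392503 , -0.44008002, -0.5534075 ]), 'contact_force': array([-0.52192363, -1.24315481, -0.38642803]), 'moment': array([-0.00913017, -0.00911577,  0.03196093]), 'opening': 1.0010942120067208}
0.0187
```

View pics/scene0.png

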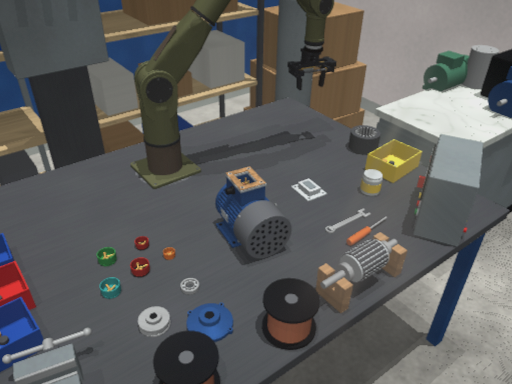

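View pics/top0.png

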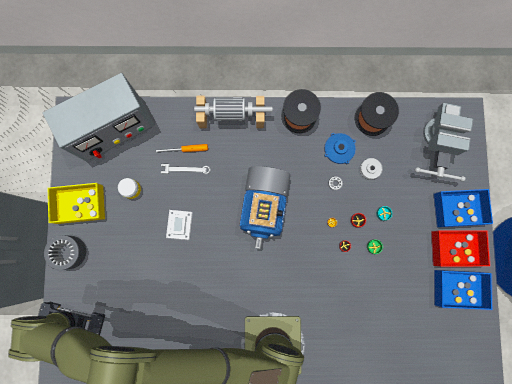

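The top view shows the motor gasket near (264,210), with the cowl above it near (268,180). The cover is at (179,225), the larger red cup at (358,220) and the smaller at (345,245). In the scene view the larger cup is at (140,267).

```bash
cat > h.py <<'E'
import cv2,numpy as np
from scipy.spatial.transform import Rotation as R
def ray(p,uv):
    K=p["camera_matrix"];d=np.linalg.inv(K)@[uv[0],uv[1],1.]
    return R.from_quat(p["orientation"]).apply(d*[1,-1,-1])
def plane(p,uv,z):
    d=ray(p,uv);return p["eye"]+d*(z-p["eye"][2])/d[2]
def proj(p,X):
    c=R.from_quat(p["orientation"]).inv().apply(np.atleast_2d(X)-p["eye"])*[1,-1,-1]
    u=c@p["camera_matrix"].T;return u[:,:2]/u[:,2:]
def blob(mask,near,rad=40):
    m=mask.astype(np.uint8).copy();k=np.zeros_like(m);cv2.circle(k,tuple(near),rad,1,-1);m&=k
    n,l,s,c=cv2.connectedComponentsWithStats(m)
    i=1+np.argmax(s[1:,4]);return (l==i).astype(np.uint8),s[i],c[i]
def tri(ps,uvs):
    A=np.zeros((3,3));b=np.zeros(3)
    for p,uv in zip(ps,uvs):
        d=ray(p,uv);d/=np.linalg.norm(d);M=np.eye(3)-np.outer(d,d);A+=M;b+=M@p["eye"]
    return np.linalg.solve(A,b)
E
python3 - <<'E'
from plant import *
from h import *
pt,ps=camera_params("top"),camera_params("scene")
T=cv2.imread("pics/top0.png");S=cv2.imread("pics/scene0.png")
def hsv(i):return cv2.split(cv2.cvtColor(i,cv2.COLOR_BGR2HSV))
def red(i):
    h,s,v=hsv(i);return ((h<6)|(h>174))&(s>130)&(v>50)
def cork(i):
    h,s,v=hsv(i);return (h>8)&(h<25)&(s>60)&(v>110)
def white(i):
    h,s,v=hsv(i);return (s<40)&(v>140)
for nm,im,p,c,k,w in(("top",T,pt,(358,220),(264,210),(179,225)),("scene",S,ps,(140,267),(246,180),(310,188))):
    for f,n,z,rd in((red,c,.03,11),(cork,k,.2,28),(white,w,.004,24)):
        m,s,ce=blob(f(im),n,rd)
        if f is cork: m=cv2.morphologyEx(m,cv2.MORPH_CLOSE,np.ones((15,15)))
        pts=np.argwhere(m)[:,::-1].astype(np.float32)
        P=np.array([plane(p,q,z)[:2] for q in pts],np.float32)
        hull=cv2.convexHull(P)
        print(nm,f.__name__,s,ce,cv2.minAreaRect(hull))
a=cv2.resize(T[150:265,150:390],None,fx=3.3,fy=3.3,interpolation=cv2.INTER_CUBIC);cv2.imwrite("pics/crop.png",a)
E
```

```text
top red [351 213  15  14  75] [358.48 219.12] ((0.45741528272628784, -0.32347041368484497), (0.05347156524658203, 0.04894823580980301), 89.84220886230469)
top cork [249 193  29  34 458] [263.62445415 209.59388646] ((0.48072463274002075, 0.03519140183925629), (0.08652397245168686, 0.1038767620921135), 80.8837661743164)
top white [166 209  27  31 689] [178.74165457 224.41364296] ((0.4422397017478943, 0.35326963663101196), (0.09086631238460541, 0.10973800718784332), 84.27781677246094)
scene red [130 257  19  20 227] [139.57268722 266.57268722] ((0.46886226534843445, -0.33320578932762146), (0.05049913749098778, 0.0789085328578949), 63.53239822387695)
scene cork [226 166  40  24 384] [244.87239583 178.046875  ] ((0.4796941876411438, 0.03402121365070343), (0.08663260191679001, 0.10741680860519409), 80.75802612304688)
scene white [292 178  35  23 354] [308.73728814 188.89548023] ((0.4373202919960022, 0.35405826568603516), (0.09239254146814346, 0.11839962750673294), 84.46073913574219)
```

View pics/crop.png

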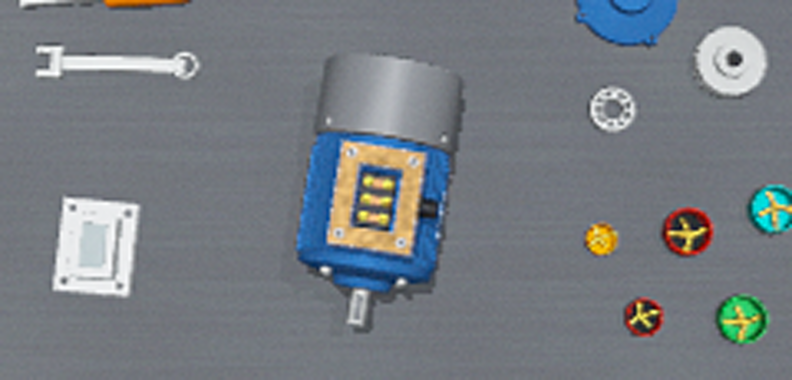

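Run:
```python
from plant import *
from h import *
s=get_state();p=camera_params("wrist");q=R.from_quat(s["eef_rot"])
print(q.as_matrix().round(3),np.degrees(np.arctan2(*q.as_matrix()[1::-1,0])))
print(q.inv().apply(p["eye"]-s["tool_pos"]),p["eye"],(q.inv()*R.from_quat(p["orientation"])).as_matrix().round(3),p["camera_matrix"])
```

```text
[[ 0.227 -0.    -0.974]
 [ 0.974 -0.002  0.227]
 [-0.002 -1.    -0.   ]] 76.89255914993974
[ 0.00020105 -0.18065195  0.06848019] [0.07508015 0.62410895 0.38336063] [[ 1.    -0.001  0.   ]
 [ 0.001  0.267 -0.964]
 [ 0.001  0.964  0.267]] [[273.91224145   0.         252.03533175]
 [  0.         273.91224145 190.47489147]
 [  0.           0.           1.        ]]
```

Emit:
{"api": "carry_out", "payload": {
  "offset": [
    [0.05, 0.0, 0.03],
    [0.05, -0.02, 0.03],
    [0.04, -0.04, 0.03],
    [0.04, -0.04, 0.01],
    [0.04, -0.05, 0],
    [0.04, -0.05, 0],
    [0.03, -0.05, 0],
    [0.01, 0, 0]
  ],
  "twist": [0, 0, 0, 0, 0, 0, 0, 0]
}}

```text
clock: 1.1
tool_pos: [0.442, 0.3562, 0.3025]
eef_rot: [0.557, 0.437, -0.438, -0.554]
contact_force: [-0.9, 0.4, -0.4]
opening: 1.002
```

```bash
cat > w.py <<'E'
import sys,pickle
from plant import *
from h import *
n=sys.argv[1];p=camera_params("wrist");s=get_state();i=snapshot("wrist")
cv2.imwrite(f"pics/{n}.png",i[:,:,::-1]);pickle.dump((p,s),open(f"pics/{n}.pkl","wb"));print(s["clock"],s["tool_pos"].round(4),np.abs(s["qd"]).max().round(4))
E
python3 w.py w_cover
```

```text
1.1 [0.442  0.3562 0.3025] 0.2214
```

Emit:
{"api": "carry_out", "payload": {
  "offset": [
    [0, -0.06, 0],
    [0, -0.06, 0],
    [0, -0.06, 0],
    [0.01, -0.06, 0.02],
    [0.01, -0.05, 0.02],
    [0.01, -0.03, 0.02],
    [0, 0, 0.02],
    [0, 0, 0]
  ],
  "twist": [4, 0, 0, 0, 0, 0, 0, 0]
}}

```text
clock: 2.15
tool_pos: [0.4695, 0.0455, 0.3831]
eef_rot: [0.538, 0.461, -0.458, -0.537]
contact_force: [-0.8, 0.6, -0.4]
opening: 0.999
```

```bash
python3 w.py w_motor; python3 -c "
import cv2,numpy as np
a=cv2.imread('pics/w_cover.png');b=cv2.imread('pics/w_motor.png')
cv2.imwrite('pics/wm.png',np.hstack([a[:, 56:456],b[:,56:456]]))"
```

```text
2.15 [0.4695 0.0455 0.3831] 0.0506
```

View pics/wm.png

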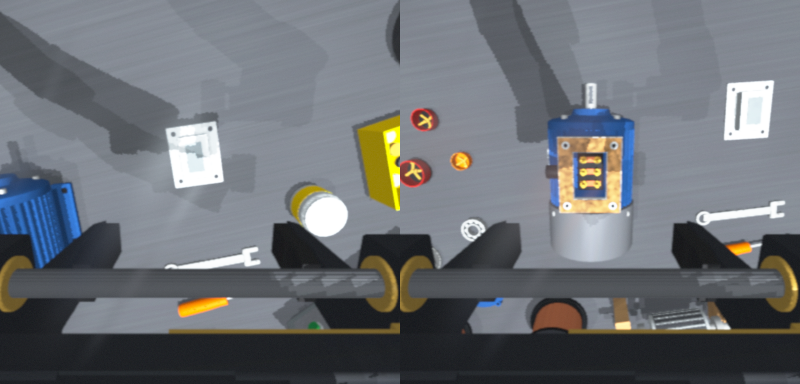

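Left: cover at about (195,155). Right: the gasket spans (555-622, 137-213), with the cowl below it and the red cups at the left edge.

```bash
cat > meas.py <<'E'
import pickle
from h import *
def hsv(i):return cv2.split(cv2.cvtColor(i,cv2.COLOR_BGR2HSV))
def rect(n,f,near,z,rad,save=None):
    p,s=pickle.load(open(f"pics/{n}.pkl","rb"));im=cv2.imread(f"pics/{n}.png")
    h,sa,v=[x.astype(int) for x in hsv(im)];m,st,c=blob(f(h,sa,v),near,rad)
    P=np.array([plane(p,q,z)[:2] for q in np.argwhere(m)[:,::-1]],np.float32)
    r=cv2.minAreaRect(cv2.convexHull(P)*1000);print(n,st,np.round(r[0],1),np.round(r[1],1),round(r[2],1))
    return m
cork=lambda h,s,v:(h>6)&(h<28)&(s>50)&(v>90)
white=lambda h,s,v:(s<45)&(v>165)
E
python3 - <<'E'
from meas import *
rect("w_motor",cork,(56+188,175),.2,60)
rect("w_cover",white,(56+195,155),.004,50)
rect("w_motor",white,(56+350,110),.004,45)
a=cv2.imread("pics/w_motor.png")[125:225,200:290];b=cv2.imread("pics/w_cover.png")[110:200,215:287]
a=cv2.resize(a,(450,500),interpolation=cv2.INTER_CUBIC);b=cv2.resize(b,(350,438),interpolation=cv2.INTER_CUBIC)
o=np.zeros((500,800,3),np.uint8);o[:,:450]=a;o[:438,450:]=b;cv2.imwrite("pics/z.png",o)
E
```

```text
w_motor [ 214  137   64   77 2752] [480.8  34.4] [ 84.4 105.6] 80.8
w_cover [ 217  121   63   68 3193] [441.9 345.1] [107.3 109.3] 84.3
w_motor [ 379   80   52   61 2580] [441.9 352.4] [ 91.5 110.7] 84.6
```

View pics/z.png

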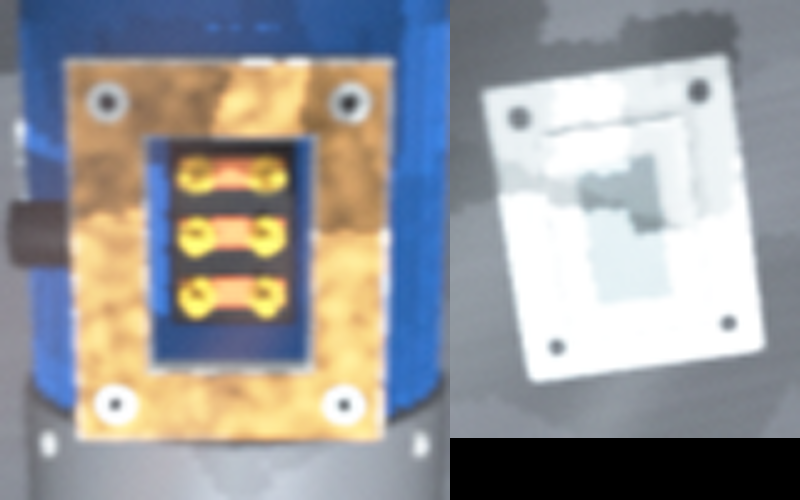

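The left crop shows the thread mouths at (107,101), (349,101), (116,404) and (343,404). The right crop shows the cover holes at (519,118), (699,92), (557,347) and (728,323). I'll turn both sets into positions.

```bash
cat >> meas.py <<'E'
def quad(n,px,z,names=""):
    p,s=pickle.load(open(f"pics/{n}.pkl","rb"))
    P=np.array([plane(p,q,z)[:2] for q in px])*1000
    # px order: left-near,right-near,left-far,right-far (image); wrist image: up = -x world
    x=(P[2]-P[0])+(P[3]-P[1]);y=(P[1]-P[0])+(P[3]-P[2])
    print(n,"centre",P.mean(0).round(1),"len",np.linalg.norm(x/2).round(1),np.linalg.norm(y/2).round(1),"yaw",np.degrees(np.arctan2(x[1],x[0])).round(2),"pyaw",np.degrees(np.arctan2(-y[0],y[1])).round(2))
E
python3 - <<'E'
from meas import *
g=lambda L,z,ox,oy,sx=0:[((x-sx+.5)/z-.5+ox,(y+.5)/z-.5+oy) for x,y in L]
quad("w_motor",g([(107,101),(349,101),(116,404),(343,404)],5,200,125),.2)
quad("w_cover",g([(519,118),(699,92),(557,347),(728,323)],4.864,215,110,450),.004)
E
```

```text
w_motor centre [480.3  35. ] len 84.1 63.6 yaw -9.04 pyaw -8.96
w_cover centre [442.1 352.7] len 83.9 63.9 yaw -5.39 pyaw -5.44
```

Emit:
{"api": "carry_out", "payload": {
  "offset": [
    [0, -0.06, 0],
    [0, -0.06, 0],
    [0, -0.06, 0],
    [0, -0.06, 0],
    [-0.01, -0.06, -0.02],
    [0, -0.06, -0.05],
    [0, 0, -0.05],
    [0, 0, 0]
  ],
  "twist": [0, 0, 0, 0, 0, 0, 0, 0],
  "grip": 0.076
}}

```text
clock: 3.2
tool_pos: [0.4565, -0.3002, 0.2686]
eef_rot: [-0.534, -0.458, 0.46, 0.541]
contact_force: [0.2, 0.2, 0.5]
opening: 0.862
```

```bash
python3 w.py w_cup
```

```text
3.2 [ 0.4565 -0.3002  0.2686] 0.0978
```

View pics/w_cup.png

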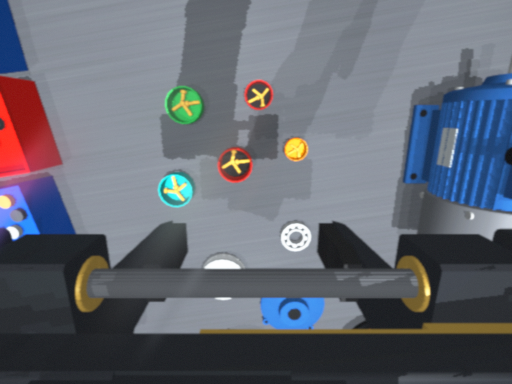

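The larger red cup is at (236,164), the smaller red one at (258,95), the orange at (296,149) and the turquoise at (176,189).

Run:
```python
from meas import *
red=lambda h,s,v:((h<7)|(h>172))&(s>130)&(v>50)
p,s=pickle.load(open("pics/w_cup.pkl","rb"));im=cv2.imread("pics/w_cup.png")
h,sa,v=[x.astype(int) for x in hsv(im)]
for near,rad in(((236,164),26),((258,95),22)):
    m,st,c=blob(red(h,sa,v),near,rad)
    P=np.array([plane(p,q,.03)[:2] for q in np.argwhere(m)[:,::-1]],np.float32)*1000
    pp=cv2.convexHull(np.argwhere(m)[:,::-1].astype(np.int32));e=cv2.fitEllipse(pp)
    print(st,cv2.minEnclosingCircle(P),e,plane(p,e[0],.03))
    # model check: outer silhouette of the cup for its best centre
from scipy.optimize import minimize
m,st,c=blob(red(h,sa,v),(236,164),26)
m=cv2.drawContours(np.zeros_like(m),[cv2.convexHull(np.argwhere(m)[:,::-1].astype(np.int32))],-1,1,-1)
def sil(c):
    a=np.linspace(0,6.28,60);X=np.vstack([np.c_[c[0]+.027*np.cos(a),c[1]+.027*np.sin(a),a*0+z] for z in(0,.03)])
    k=np.zeros((384*4,512*4),np.uint8);cv2.fillConvexPoly(k,cv2.convexHull((proj(p,X)*4+1.5).astype(np.int32)),1)
    return k
M=cv2.resize(m,None,fx=4,fy=4,interpolation=cv2.INTER_NEAREST)
r=minimize(lambda c:float((sil(c)!=M).sum())/M.sum(),[.457,-.323],method="Nelder-Mead",options=dict(initial_simplex=[[.457,-.323],[.462,-.323],[.457,-.318]]))
print(r.x,r.fun)
```

```text
[218 147  34  36 338] ((456.4706115722656, -326.0439758300781), 27.476118087768555) ((234.83441162109375, 164.60324096679688), (33.79232406616211, 34.91685104370117), 13.009434700012207) [ 0.45615262 -0.32589142  0.03      ]
[245  80  28  30 217] ((360.4707946777344, -274.62420654296875), 20.744308471679688) ((258.35650634765625, 94.47125244140625), (28.319660186767578, 29.52815818786621), 8.172703742980957) [ 0.36027276 -0.27452982  0.03      ]
[ 0.45808119 -0.32691494] 0.059430512016718916
```

Emit:
{"api": "carry_out", "payload": {
  "offset": [
    [0, -0.02, -0.04],
    [0, -0.006, -0.04],
    [0, 0, -0.05],
    [0, 0, -0.04],
    [0, 0, -0.02],
    [0, 0, 0],
    [0, 0, 0]
  ],
  "twist": [0, 0, 0, 0, 0, 0, 0]
}}

```text
clock: 4.12
tool_pos: [0.4609, -0.3293, 0.0847]
eef_rot: [0.539, 0.46, -0.459, -0.537]
contact_force: [0.7, -0.1, 0.4]
opening: 0.863
```

```bash
cat > st.py <<'E'
from plant import *
from h import *
s=get_state();M=R.from_quat(s["eef_rot"]).as_matrix()
print(s["clock"],s["tool_pos"].round(4),"jaw",np.degrees(np.arctan2(M[1,0],M[0,0])).round(2),"tool y",M[:,1].round(4),"open",s["opening"]*.0881,"F",s["contact_force"].round(2))
E
python3 st.py
```

```text
4.125 [ 0.4609 -0.3293  0.0847] jaw 80.96 tool y [ 0.0034 -0.0017 -1.    ] open 0.07601930648667622 F [ 0.72 -0.1   0.4 ]
```

Emit:
{"api": "carry_out", "payload": {
  "offset": [
    [-0.0035, 0.003, -0.02],
    [0, 0, -0.02],
    [0, 0, -0.02],
    [0, 0, -0.0125],
    [0, 0, -0.006],
    [0, 0, 0],
    [0, 0, 0]
  ],
  "twist": [0, 0, 0, 0, 0, 0, 0]
}}

```text
clock: 5.0
tool_pos: [0.4558, -0.3264, 0.0049]
eef_rot: [0.539, 0.459, -0.459, -0.538]
contact_force: [-0.0, 0.9, -0.2]
opening: 0.862
```

Emit:
{"api": "carry_out", "payload": {
  "offset": [
    [0, 0, 0],
    [0, 0, 0],
    [0, 0, 0],
    [0, 0, 0],
    [0, 0, 0],
    [0, 0, 0],
    [0, 0, 0],
    [0, 0, 0]
  ],
  "twist": [0, 0, 0, 0, 0, 0, 0, 0],
  "grip": 0.045,
  "newtons": 15
}}

```text
clock: 6.0
tool_pos: [0.4554, -0.326, 0.0042]
eef_rot: [-0.538, -0.459, 0.459, 0.538]
contact_force: [0.6, -0.5, -0.6]
opening: 0.512
```

Emit:
{"api": "carry_out", "payload": {
  "offset": [
    [0, 0, 0.01],
    [0, 0, 0.02],
    [0, 0, 0.03],
    [0, 0, 0.04],
    [0, 0, 0.05],
    [0, 0, 0.05],
    [0, 0, 0.05],
    [0, 0, 0]
  ],
  "twist": [0, 0, 0, 0, 0, 0, 0, 0]
}}

```text
clock: 7.0
tool_pos: [0.4575, -0.3275, 0.2588]
eef_rot: [0.541, 0.46, -0.458, -0.535]
contact_force: [0.4, -1.2, -1.2]
opening: 0.514
```

```bash
python3 st.py
```

```text
7.0 [ 0.4575 -0.3275  0.2588] jaw 80.87 tool y [ 0.0079 -0.0049 -1.    ] open 0.045289422935951104 F [ 0.43 -1.22 -1.15]
```

The opening reads 45 mm, but the cup is 54 mm across. I need to see what the jaws hold.

```bash
python3 w.py w_g; python3 -c "
import cv2
from plant import snapshot
import numpy as np
a=cv2.imread('pics/w_g.png');b=snapshot('scene')[:,:,::-1][120:300,90:290]
cv2.imwrite('pics/wg.png',np.hstack([a[:,100:412],cv2.resize(b,(427,384),interpolation=cv2.INTER_CUBIC)]))"
```

```text
7.0 [ 0.4575 -0.3275  0.2588] 0.0788
```

View pics/wg.png

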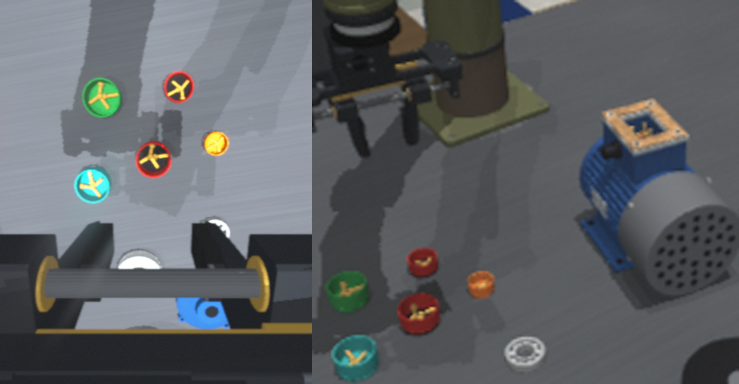

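The grasp missed: the cup is still on the bench, at about (254,160) in the full wrist image. I'll check the cup's position and the fingertips against the calibration.

Run:
```python
from meas import *
from plant import *
red=lambda h,s,v:((h<7)|(h>172))&(s>130)&(v>50)
p,s=pickle.load(open("pics/w_g.pkl","rb"));im=cv2.imread("pics/w_g.png")
h,sa,v=[x.astype(int) for x in hsv(im)]
m,st,c=blob(red(h,sa,v),(254,160),26)
P=np.array([plane(p,q,.03)[:2] for q in np.argwhere(m)[:,::-1]],np.float32)*1000
print(st,cv2.minEnclosingCircle(P))
q=R.from_quat(s["eef_rot"])
for n in("scene","wrist"):
    cp=camera_params(n)
    print(n,[proj(cp,s["tool_pos"]+q.apply([dx,0,0])).round(0).tolist() for dx in(-.0225,.0225)], proj(cp,[.4565,-.326,.03]))
T=snapshot("top");h,sa,v=[x.astype(int) for x in hsv(T[:,:,::-1].copy())]
m,st,c=blob(red(h,sa,v),(358,220),11);P=np.array([plane(camera_params("top"),q,.03)[:2] for q in np.argwhere(m)[:,::-1]],np.float32)*1000
print("top",st,cv2.minEnclosingCircle(P))
```

```text
[236 142  35  36 378] ((456.4541320800781, -326.03839111328125), 27.29808807373047)
scene [[[118.0, 202.0]], [[136.0, 197.0]]] [[139.40525885 262.97532865]]
wrist [[[217.0, 222.0]], [[283.0, 222.0]]] [[252.13435833 163.13560642]]
top [351 214   6  13  29] ((455.5513916015625, -312.04351806640625), 22.79090690612793)
```

Run:
```python
from meas import *
from plant import *
s=get_state();q=R.from_quat(s["eef_rot"]);cp=camera_params("scene")
b=snapshot("scene")[:,:,::-1][150:225,85:165];b=cv2.resize(b,None,fx=7,fy=7,interpolation=cv2.INTER_CUBIC)
for dy,c in((0,(0,0,255)),(-.019,(0,255,0)),(-.038,(255,255,0))):
  for dx in(-.0225,.0225):
    u=proj(cp,s["tool_pos"]+q.apply([dx,dy,0]))[0];cv2.drawMarker(b,tuple(((u-[85,150])*7+3).astype(int).tolist()),c,0,14,1)
cv2.imwrite("pics/tip.png",b)
```

```text
(no output)
```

View pics/tip.png

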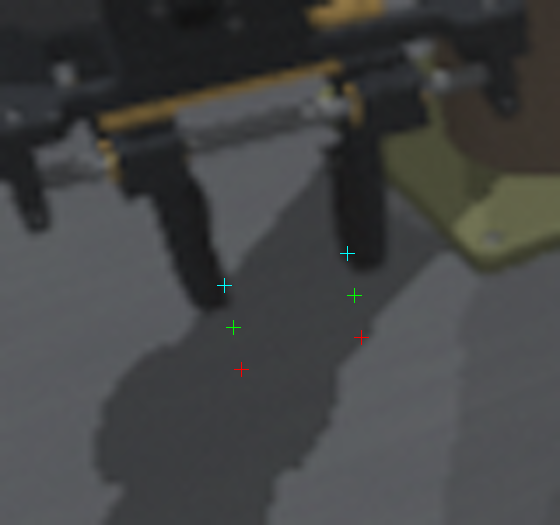

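The fingertips end about 28–30 mm above the reported TCP. The scene view puts them there, the wrist scale agrees, and the jaws closed just above the 30 mm cup. I'll reopen, straddle the cup and touch off gently on the bench to measure this.

Emit:
{"api": "carry_out", "payload": {
  "offset": [
    [0, 0.001, -0.05],
    [0, 0, -0.05],
    [0, 0, -0.05],
    [0, 0, -0.05],
    [0, 0, -0.03],
    [0, 0, 0],
    [0, 0, 0],
    [0, 0, 0]
  ],
  "twist": [0, 0, 0, 0, 0, 0, 0, 0],
  "grip": 0.076
}}

```text
clock: 8.2
tool_pos: [0.4562, -0.3256, 0.0255]
eef_rot: [0.539, 0.459, -0.458, -0.537]
contact_force: [-0.3, -0.5, 0.3]
opening: 0.861
```

Emit:
{"api": "carry_out", "payload": {
  "offset": [
    [0, 0, -0.02],
    [0, 0, -0.01],
    [0, 0, -0.006],
    [0, 0, -0.003],
    [0, 0, 0],
    [0, 0, 0]
  ],
  "twist": [0, 0, 0, 0, 0, 0]
}}

```text
clock: 8.95
tool_pos: [0.4556, -0.3252, -0.0145]
eef_rot: [0.538, 0.459, -0.459, -0.538]
contact_force: [0.1, -0.6, 0.0]
opening: 0.86
```

No contact at a reported z of -14.5 mm, so the offset is confirmed. Now creeping down.

Emit:
{"api": "carry_out", "payload": {
  "offset": [
    [0, 0, -0.003],
    [0, 0, -0.003],
    [0, 0, -0.001],
    [0, 0, 0],
    [0, 0, 0]
  ],
  "twist": [0, 0, 0, 0, 0]
}}

```text
clock: 9.57
tool_pos: [0.4554, -0.3251, -0.0218]
eef_rot: [0.538, 0.459, -0.459, -0.538]
contact_force: [0.1, 0.3, 0.6]
opening: 0.866
```

Emit:
{"api": "carry_out", "payload": {
  "offset": [
    [0, 0, -0.001],
    [0, 0, -0.001],
    [0, 0, 0],
    [0, 0, 0]
  ],
  "twist": [0, 0, 0, 0]
}}

```text
clock: 10.07
tool_pos: [0.4554, -0.325, -0.0238]
eef_rot: [-0.538, -0.459, 0.459, 0.538]
contact_force: [0.0, -0.8, 0.1]
opening: 0.861
```

Emit:
{"api": "carry_out", "payload": {
  "offset": [
    [0, 0, -0.001],
    [0, 0, -0.001],
    [0, 0, 0],
    [0, 0, 0]
  ],
  "twist": [0, 0, 0, 0]
}}

```text
clock: 10.58
tool_pos: [0.4554, -0.325, -0.0258]
eef_rot: [-0.538, -0.459, 0.459, 0.538]
contact_force: [-0.2, -0.3, 0.5]
opening: 0.864
```

Emit:
{"api": "carry_out", "payload": {
  "offset": [
    [0, 0, -0.001],
    [0, 0, -0.001],
    [0, 0, 0],
    [0, 0, 0]
  ],
  "twist": [0, 0, 0, 0]
}}

```text
clock: 11.08
tool_pos: [0.4554, -0.325, -0.0278]
eef_rot: [-0.538, -0.459, 0.459, 0.538]
contact_force: [1.3, 0.0, 0.1]
opening: 0.862
```

Emit:
{"api": "carry_out", "payload": {
  "offset": [
    [0, 0, -0.001],
    [0, 0, -0.0005],
    [0, 0, 0],
    [0, 0, 0]
  ],
  "twist": [0, 0, 0, 0]
}}

```text
clock: 11.58
tool_pos: [0.4554, -0.325, -0.0293]
eef_rot: [-0.538, -0.459, 0.459, 0.538]
contact_force: [0.5, 0.5, 0.4]
opening: 0.864
```

Emit:
{"api": "carry_out", "payload": {
  "offset": [
    [0, 0, -0.001],
    [0, 0, -0.0005],
    [0, 0, 0],
    [0, 0, 0]
  ],
  "twist": [0, 0, 0, 0]
}}

```text
clock: 12.08
tool_pos: [0.4554, -0.325, -0.0308]
eef_rot: [-0.538, -0.459, 0.459, 0.538]
contact_force: [-0.5, 0.0, 0.2]
opening: 0.863
```

Emit:
{"api": "carry_out", "payload": {
  "offset": [
    [0.001, -0.001, 0.004],
    [0, 0, 0],
    [0, 0, 0],
    [0, 0, 0],
    [0, 0, 0],
    [0, 0, 0],
    [0, 0, 0],
    [0, 0, 0]
  ],
  "twist": [0, 0, 0, 0, 0, 0, 0, 0],
  "grip": 0.045,
  "newtons": 15
}}

```text
clock: 13.08
tool_pos: [0.4566, -0.3263, -0.0265]
eef_rot: [0.538, 0.459, -0.459, -0.538]
contact_force: [-1.1, -0.3, 5.7]
opening: 0.618
```

Emit:
{"api": "carry_out", "payload": {
  "offset": [
    [0, 0, 0.01],
    [0, 0, 0.02],
    [0, 0, 0.03],
    [0, 0, 0.04],
    [0, 0, 0.05],
    [0, 0, 0.05],
    [0, 0, 0.05],
    [0, 0, 0]
  ],
  "twist": [0, 0, 0, 0, 0, 0, 0, 0]
}}

```text
clock: 14.08
tool_pos: [0.4584, -0.3274, 0.2281]
eef_rot: [0.541, 0.46, -0.458, -0.535]
contact_force: [0.1, 0.3, -1.1]
opening: 0.61
```

```bash
python3 st.py
```

```text
14.075 [ 0.4584 -0.3274  0.2281] jaw 80.88 tool y [ 0.0078 -0.0048 -1.    ] open 0.05376701576366572 F [ 0.15  0.28 -1.07]
```

The cup is held: opening 53.8 mm and 1.1 N of weight. Its underside is at the reported z plus 26.5 mm. Next I'll carry it to the cowl crown at (0.592, 0.017).

Emit:
{"api": "carry_out", "payload": {
  "offset": [
    [0.02, 0.03, 0.03],
    [0.02, 0.05, 0.02],
    [0.03, 0.05, 0],
    [0.03, 0.05, 0],
    [0.02, 0.05, 0],
    [0.013, 0.05, 0],
    [0, 0.045, 0],
    [0, 0.02, 0]
  ],
  "twist": [0, 0, 0, 0, 0, 0, 0, 0]
}}

```text
clock: 15.08
tool_pos: [0.588, 0.0223, 0.2723]
eef_rot: [-0.536, -0.459, 0.46, 0.538]
contact_force: [0.0, -0.5, -0.5]
opening: 0.612
```

Emit:
{"api": "carry_out", "payload": {
  "offset": [
    [0, 0, 0],
    [0, 0, 0],
    [0, 0, 0]
  ],
  "twist": [0, 0, 0]
}}

```text
clock: 15.45
tool_pos: [0.5893, 0.0162, 0.2732]
eef_rot: [0.539, 0.457, -0.458, -0.539]
contact_force: [0.7, 1.3, -1.4]
opening: 0.616
```

```bash
python3 st.py
```

```text
15.45 [0.5893 0.0162 0.2732] jaw 80.68 tool y [-1.0e-04 -1.3e-03 -1.0e+00] open 0.05430550783750331 F [ 0.7   1.3  -1.44]
```

Emit:
{"api": "carry_out", "payload": {
  "offset": [
    [0.002, 0.001, -0.03],
    [0, 0, -0.03],
    [0, 0, -0.03],
    [0, 0, -0.02],
    [0, 0, -0.015],
    [0, 0, -0.008],
    [0, 0, 0],
    [0, 0, 0]
  ],
  "twist": [0, 0, 0, 0, 0, 0, 0, 0]
}}

```text
clock: 16.45
tool_pos: [0.592, 0.02, 0.1409]
eef_rot: [0.538, 0.459, -0.458, -0.538]
contact_force: [0.3, 0.3, -1.5]
opening: 0.615
```

```bash
python3 st.py
python3 - <<'E'
from plant import *
from h import *
s=get_state();cp=camera_params("scene")
b=snapshot("scene")[:,:,::-1][160:280,190:320];b=cv2.resize(b,None,fx=5,fy=5,interpolation=cv2.INTER_CUBIC)
for X in((.5919,.0173,.158),(.4803,.035,.2)):
    u=proj(cp,X)[0];cv2.drawMarker(b,tuple(((u-[190,160])*5+2).astype(int).tolist()),(0,255,0),0,14,1)
cv2.imwrite("pics/place.png",b)
E
```

```text
16.45 [0.592  0.02   0.1409] jaw 80.89 tool y [ 1.5e-03  2.0e-04 -1.0e+00] open 0.054185745964405986 F [ 0.33  0.26 -1.48]
```

View pics/place.png

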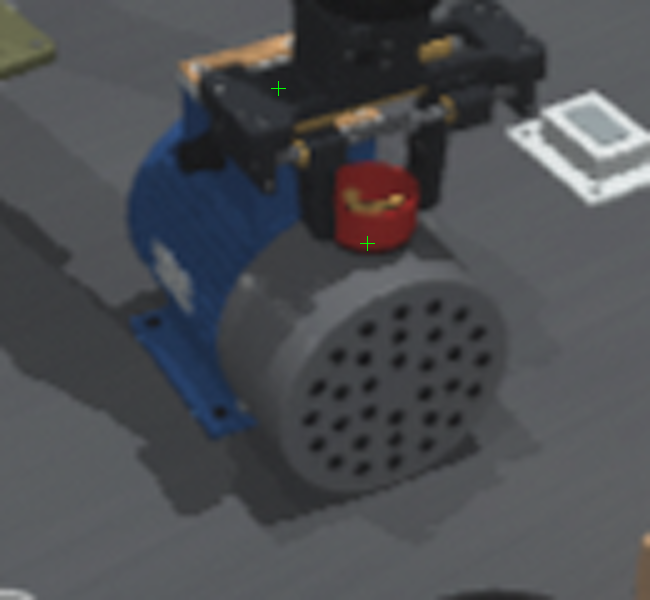

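The cup is upright just above the crown marker at (367,243) in the crop. I'll correct y by -2.5 mm and lower it until it touches.

Emit:
{"api": "carry_out", "payload": {
  "offset": [
    [0, -0.0025, -0.003],
    [0, 0, -0.003],
    [0, 0, -0.001],
    [0, 0, 0],
    [0, 0, 0]
  ],
  "twist": [0, 0, 0, 0, 0]
}}

```text
clock: 17.12
tool_pos: [0.5914, 0.0175, 0.1332]
eef_rot: [-0.538, -0.459, 0.459, 0.538]
contact_force: [-1.1, 0.2, -0.6]
opening: 0.614
```

Emit:
{"api": "carry_out", "payload": {
  "offset": [
    [0, 0, -0.001],
    [0, 0, -0.0005],
    [0, 0, 0],
    [0, 0, 0]
  ],
  "twist": [0, 0, 0, 0]
}}

```text
clock: 17.62
tool_pos: [0.5914, 0.0175, 0.1317]
eef_rot: [-0.538, -0.459, 0.459, 0.538]
contact_force: [-0.2, 0.9, -1.2]
opening: 0.614
```

Emit:
{"api": "carry_out", "payload": {
  "offset": [
    [0, 0, -0.001],
    [0, 0, 0],
    [0, 0, 0]
  ],
  "twist": [0, 0, 0]
}}

```text
clock: 18.0
tool_pos: [0.5915, 0.0175, 0.1315]
eef_rot: [0.538, 0.459, -0.459, -0.538]
contact_force: [-1.6, -0.5, 5.7]
opening: 0.613
```

```bash
python3 st.py
```

```text
18.0 [0.5915 0.0175 0.1315] jaw 80.89 tool y [ 6.e-04  1.e-04 -1.e+00] open 0.053965447888832 F [-1.56 -0.46  5.72]
```

Contact came at exactly the expected height. Releasing now.

Emit:
{"api": "carry_out", "payload": {
  "offset": [
    [0, 0, 0.0007],
    [0, 0, 0]
  ],
  "twist": [0, 0]
}}

```text
clock: 18.25
tool_pos: [0.5915, 0.0175, 0.1315]
eef_rot: [0.538, 0.459, -0.459, -0.538]
contact_force: [-0.5, 0.0, 3.4]
opening: 0.614
```

Emit:
{"api": "carry_out", "payload": {
  "offset": [
    [0, 0, 0],
    [0, 0, 0],
    [0, 0, 0],
    [0, 0, 0],
    [0, 0, 0]
  ],
  "twist": [0, 0, 0, 0, 0],
  "grip": 0.068
}}

```text
clock: 18.88
tool_pos: [0.5914, 0.0174, 0.1314]
eef_rot: [-0.538, -0.459, 0.459, 0.538]
contact_force: [-0.2, 0.1, 0.6]
opening: 0.774
```

Emit:
{"api": "carry_out", "payload": {
  "offset": [
    [0, 0, 0.006],
    [0, 0, 0.012],
    [0, 0, 0.02],
    [0, 0, 0.03],
    [0, 0, 0.04],
    [0, 0, 0.05],
    [0, 0, 0.05],
    [0, 0, 0]
  ],
  "twist": [0, 0, 0, 0, 0, 0, 0, 0]
}}

```text
clock: 19.88
tool_pos: [0.5939, 0.0177, 0.3447]
eef_rot: [0.54, 0.462, -0.456, -0.536]
contact_force: [-0.1, -0.0, 0.2]
opening: 0.773
```

```bash
python3 st.py; python3 w.py w_rel
python3 - <<'E'
from meas import *
from plant import *
b=cv2.resize(snapshot("scene")[:,:,::-1][160:260,210:310],(384,384),interpolation=cv2.INTER_CUBIC)
cv2.imwrite("pics/rel.png",np.hstack([b,cv2.imread("pics/w_rel.png")[:,60:460]]))
red=lambda h,s,v:((h<7)|(h>172))&(s>130)&(v>50)
p,s=pickle.load(open("pics/w_rel.pkl","rb"));im=cv2.imread("pics/w_rel.png")
u=proj(p,[.5919,.0173,.188])[0];h,sa,v=[x.astype(int) for x in hsv(im)]
m,st,c=blob(red(h,sa,v),tuple(u.astype(int).tolist()),45);P=np.array([plane(p,q,.188)[:2] for q in np.argwhere(m)[:,::-1]],np.float32)*1000
print(u,st,cv2.minEnclosingCircle(P))
E
```

```text
19.875 [0.5939 0.0177 0.3447] jaw 80.88 tool y [ 0.0104  0.0011 -0.9999] open 0.06806266405003221 F [-0.07 -0.04  0.15]
19.875 [0.5939 0.0177 0.3447] 0.0998
[251.10229201 168.56421771] [231 146  41  43 530] ((590.757568359375, 17.596906661987305), 27.273035049438477)
```

View pics/rel.png

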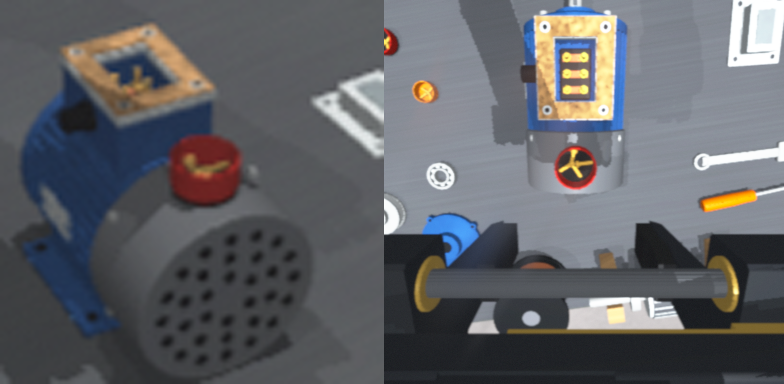

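The cup stands alone at (0.591, 0.018), within 1 mm of the crown point. On to the cover at (0.442, 0.353), yaw -5.4°.

Emit:
{"api": "carry_out", "payload": {
  "offset": [
    [-0.01, 0.05, 0],
    [-0.02, 0.055, 0],
    [-0.03, 0.05, 0],
    [-0.03, 0.05, 0],
    [-0.03, 0.05, 0],
    [-0.02, 0.05, -0.03],
    [-0.012, 0.03, -0.05],
    [0, 0, -0.05]
  ],
  "twist": [1.9, 1.8, 0, 0, 0, 0, 0, 0],
  "grip": 0.07
}}

```text
clock: 20.98
tool_pos: [0.4362, 0.3554, 0.2068]
eef_rot: [-0.521, -0.477, 0.478, 0.522]
contact_force: [1.0, 0.2, -1.5]
opening: 0.795
```

Emit:
{"api": "carry_out", "payload": {
  "offset": [
    [0, 0, -0.05],
    [0, 0, -0.05],
    [0, 0, 0],
    [0, 0, 0],
    [0, 0, 0]
  ],
  "twist": [0, 0, 0, 0, 0]
}}

```text
clock: 21.6
tool_pos: [0.4405, 0.3534, 0.1114]
eef_rot: [-0.523, -0.477, 0.474, 0.523]
contact_force: [-0.0, -0.2, 0.6]
opening: 0.79
```

```bash
python3 st.py; python3 w.py w_c2
python3 - <<'E'
from meas import *
p,s=pickle.load(open("pics/w_c2.pkl","rb"));im=cv2.imread("pics/w_c2.png")
# dark-hole centroids near the expected hole positions
a=np.radians(-5.4);g=cv2.cvtColor(im,cv2.COLOR_BGR2GRAY).astype(float);px=[]
for x,y in((-42,-32),(-42,32),(42,-32),(42,32)):
    X=[.4421+(x*np.cos(a)-y*np.sin(a))/1e3,.3527+(x*np.sin(a)+y*np.cos(a))/1e3,.004];u=proj(p,X)[0];i,j=u.round().astype(int)
    w=g[j-9:j+10,i-9:i+10];m=np.clip(np.median(w)-w-25,0,None);yy,xx=np.mgrid[j-9:j+10,i-9:i+10]
    c=((m*xx).sum()/m.sum(),(m*yy).sum()/m.sum());print(u.round(1),np.round(c,1),round(m.sum()));px.append(c)
quad("w_c2",px,.004)
E
```

```text
21.6 [0.4405 0.3534 0.1114] jaw 84.58 tool y [ 0.0027  0.0026 -1.    ] open 0.06961541311808878 F [-0.03 -0.2   0.63]
21.6 [0.4405 0.3534 0.1114] 0.0036
[220.4 142.5] [220.9 142.8] 3701
[281.9 142.5] [281.4 142.8] 4681
[222.7 218.1] [222.7 218. ] 1999
[279.7 218. ] [279.6 217.9] 2352
w_c2 centre [442.2 352.7] len 83.6 63.5 yaw -5.44 pyaw -5.38
```

The closer look gives the cover at (442.2, 352.7), yaw -5.4°, the same as before. Descending.

Emit:
{"api": "carry_out", "payload": {
  "offset": [
    [0.0017, -0.0007, -0.03],
    [0, 0, -0.03],
    [0, 0, -0.03],
    [0, 0, -0.02],
    [0, 0, -0.012],
    [0, 0, -0.006],
    [0, 0, 0],
    [0, 0, 0]
  ],
  "twist": [0, 0, 0, 0, 0, 0, 0, 0]
}}

```text
clock: 22.65
tool_pos: [0.4416, 0.3521, -0.0178]
eef_rot: [-0.523, -0.476, 0.475, 0.523]
contact_force: [0.2, -0.6, 0.3]
opening: 0.795
```

```bash
python3 st.py
```

```text
22.65 [ 0.4416  0.3521 -0.0178] jaw 84.59 tool y [ 0.001  0.001 -1.   ] open 0.07003505197368458 F [ 0.17 -0.59  0.28]
```

Emit:
{"api": "carry_out", "payload": {
  "offset": [
    [0.0005, 0.0005, -0.003],
    [0, 0, -0.002],
    [0, 0, -0.0017],
    [0, 0, 0],
    [0, 0, 0]
  ],
  "twist": [0, 0, 0, 0, 0]
}}

```text
clock: 23.28
tool_pos: [0.4415, 0.3522, -0.0253]
eef_rot: [-0.523, -0.476, 0.476, 0.523]
contact_force: [0.5, 0.7, 0.2]
opening: 0.795
```

Emit:
{"api": "carry_out", "payload": {
  "offset": [
    [0, 0, 0],
    [0, 0, 0],
    [0, 0, 0],
    [0, 0, 0],
    [0, 0, 0],
    [0, 0, 0],
    [0, 0, 0],
    [0, 0, 0]
  ],
  "twist": [0, 0, 0, 0, 0, 0, 0, 0],
  "grip": 0.04,
  "newtons": 30
}}

```text
clock: 24.28
tool_pos: [0.4416, 0.3523, -0.0252]
eef_rot: [-0.523, -0.476, 0.476, 0.523]
contact_force: [-0.3, 0.6, 0.9]
opening: 0.564
```

```bash
python3 st.py
```

```text
24.275 [ 0.4416  0.3523 -0.0252] jaw 84.59 tool y [ 1.e-04  2.e-04 -1.e+00] open 0.049714733839475396 F [-0.26  0.61  0.85]
```

The cover is gripped at 49.7 mm; its underside is at the reported z plus 25.2 mm. Target tool pose: (0.4797, 0.0348, 0.190), jaw 81.0°.

Emit:
{"api": "carry_out", "payload": {
  "offset": [
    [0, 0, 0.01],
    [0, 0, 0.03],
    [0, 0, 0.05],
    [0, 0, 0.06],
    [0, 0, 0.06],
    [0, 0, 0.06],
    [0, 0, 0.05],
    [0, 0, 0]
  ],
  "twist": [0, 0, 0, 0, 0, 0, 0, 0]
}}

```text
clock: 25.28
tool_pos: [0.4431, 0.3536, 0.2991]
eef_rot: [0.523, 0.479, -0.473, -0.523]
contact_force: [-0.4, 0.1, -1.6]
opening: 0.565
```

Emit:
{"api": "carry_out", "payload": {
  "offset": [
    [0, -0.02, 0],
    [0.005, -0.05, 0],
    [0.008, -0.055, 0],
    [0.008, -0.055, 0],
    [0.008, -0.055, 0],
    [0.006, -0.05, 0],
    [0.003, -0.025, 0],
    [0, -0.005, 0]
  ],
  "twist": [-0.6, -0.6, -0.6, -0.6, -0.6, -0.6, 0, 0]
}}

```text
clock: 26.28
tool_pos: [0.4774, 0.0338, 0.293]
eef_rot: [-0.538, -0.456, 0.459, 0.54]
contact_force: [0.7, 0.2, -1.6]
opening: 0.568
```

Emit:
{"api": "carry_out", "payload": {
  "offset": [
    [0, 0, 0],
    [0, 0, 0],
    [0, 0, 0],
    [0, 0, 0]
  ],
  "twist": [0, 0, 0, 0]
}}

```text
clock: 26.78
tool_pos: [0.4795, 0.0379, 0.2947]
eef_rot: [-0.537, -0.46, 0.46, 0.537]
contact_force: [-0.2, 0.3, -2.4]
opening: 0.566
```

```bash
python3 st.py; python3 w.py w_hold
python3 - <<'E'
from meas import *
im=cv2.imread("pics/w_hold.png")
cv2.imwrite("pics/hold.png",cv2.resize(im[100:300,130:380],None,fx=3,fy=3,interpolation=cv2.INTER_CUBIC))
E
```

```text
26.775 [0.4795 0.0379 0.2947] jaw 81.07 tool y [-0.e+00  2.e-04 -1.e+00] open 0.049865904403898376 F [-0.15  0.27 -2.43]
26.775 [0.4795 0.0379 0.2947] 0.0054
```

View pics/hold.png

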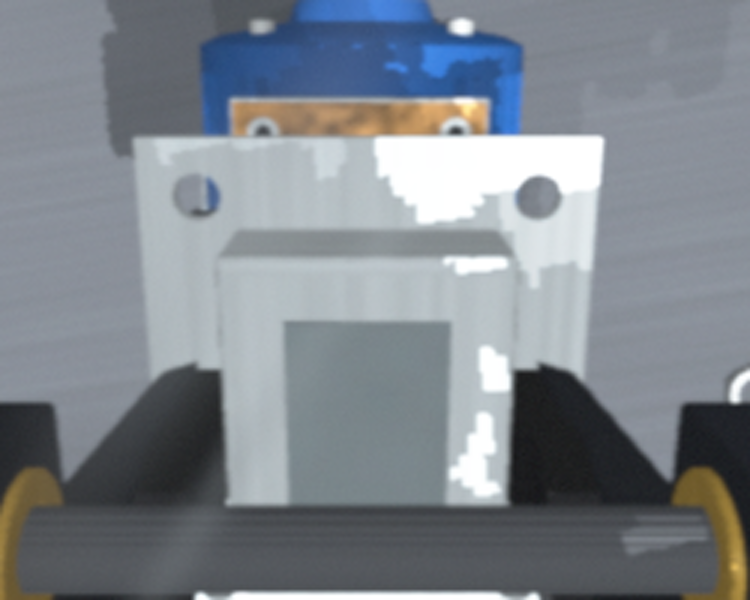

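The near cover holes are at (196,195) and (538,197) in the crop, and the near threads show at (262,129) and (457,129). The cover looks level.

Run:
```python
from meas import *
p,s=pickle.load(open("pics/w_hold.pkl","rb"))
f=lambda x,y:((x+.5)/3-.5+130,(y+.5)/3-.5+100)
for z,pts,n in((.2947+.0292,[(196,195),(538,197)],"hole"),(.2,[(262,129),(457,129)],"thread")):
    A,B=[plane(p,f(*q),z)[:2]*1000 for q in pts];d=B-A;L=np.hypot(*d);yaw=np.arctan2(-d[0],d[1])
    c=(A+B)/2+42*np.array([np.cos(yaw),np.sin(yaw)]);print(n,L.round(1),"yaw",np.degrees(yaw).round(2),"centre",c.round(1),"minus tool",(c-s["tool_pos"][:2]*1000).round(1))
```

```text
hole 63.8 yaw -9.24 centre [480.2  37.7] minus tool [ 0.7 -0.2]
thread 64.7 yaw -8.9 centre [479.5  35.5] minus tool [ 0.  -2.4]
```

Emit:
{"api": "carry_out", "payload": {
  "offset": [
    [0, -0.003, -0.01],
    [0, 0, -0.02],
    [0, 0, -0.02],
    [0, 0, -0.015],
    [0, 0, -0.01],
    [0, 0, -0.005],
    [0, 0, 0],
    [0, 0, 0]
  ],
  "twist": [0, 0, 0, 0, 0, 0, 0, 0]
}}

```text
clock: 27.82
tool_pos: [0.4799, 0.0343, 0.2151]
eef_rot: [0.538, 0.46, -0.459, -0.538]
contact_force: [0.2, -0.6, -1.1]
opening: 0.561
```

Emit:
{"api": "carry_out", "payload": {
  "offset": [
    [0, 0, 0],
    [0, 0, 0],
    [0, 0, 0]
  ],
  "twist": [0, 0, 0]
}}

```text
clock: 28.2
tool_pos: [0.4796, 0.0342, 0.2148]
eef_rot: [0.538, 0.459, -0.459, -0.538]
contact_force: [1.0, 0.3, -2.4]
opening: 0.562
```

```bash
python3 st.py
```

```text
28.2 [0.4796 0.0342 0.2148] jaw 80.99 tool y [ 2.e-04  1.e-04 -1.e+00] open 0.049554821770121896 F [ 1.04  0.32 -2.38]
```

Emit:
{"api": "carry_out", "payload": {
  "offset": [
    [0, 0.0007, -0.006],
    [0, 0, -0.006],
    [0, 0, -0.005],
    [0, 0, -0.004],
    [0, 0, -0.003],
    [0, 0, 0],
    [0, 0, 0],
    [0, 0, 0]
  ],
  "twist": [0, 0, 0, 0, 0, 0, 0, 0]
}}

```text
clock: 29.2
tool_pos: [0.4797, 0.0349, 0.1909]
eef_rot: [0.538, 0.459, -0.459, -0.538]
contact_force: [-1.0, 0.2, -2.6]
opening: 0.564
```

Emit:
{"api": "carry_out", "payload": {
  "offset": [
    [0, 0, 0],
    [0, 0, 0],
    [0, 0, 0],
    [0, 0, 0]
  ],
  "twist": [0, 0, 0, 0]
}}

```text
clock: 29.7
tool_pos: [0.4796, 0.0349, 0.1907]
eef_rot: [-0.538, -0.459, 0.459, 0.538]
contact_force: [-0.0, -0.2, -1.6]
opening: 0.563
```

```bash
python3 st.py; python3 w.py w_fin
python3 - <<'E'
from meas import *
from plant import *
im=cv2.imread("pics/w_fin.png")[100:250,150:360];sc=snapshot("scene")[:,:,::-1][150:250,205:305]
cv2.imwrite("pics/fin.png",np.hstack([cv2.resize(im,(420*4//4,300)),cv2.resize(sc,(300,300),interpolation=cv2.INTER_CUBIC)]))
E
```

```text
29.7 [0.4796 0.0349 0.1907] jaw 80.99 tool y [ 0.e+00  1.e-04 -1.e+00] open 0.049611324023183384 F [-0.05 -0.18 -1.55]
29.7 [0.4796 0.0349 0.1907] 0.0011
```

View pics/fin.png

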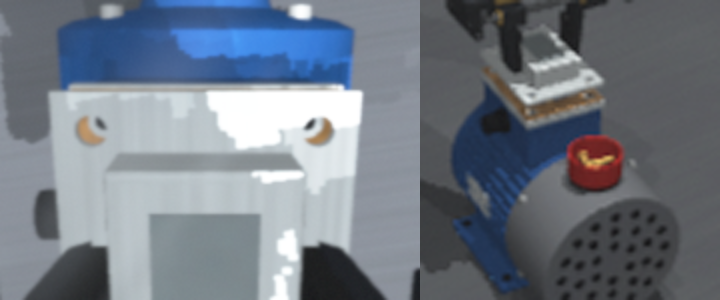

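The cover hovers level with a visible gap. The threads show symmetrically through the two near holes at (92,128) and (318,128), shifted only by parallax, and the cup stands on the crown.

```bash
python3 -c "
from plant import *
print(job.finish_job())"; python3 st.py
```

```text
the job is handed in; nothing more can be done
None
the job is handed in; nothing more can be done
```

I set the red cup on the cowl crown and handed the job in while still holding the cover over the terminal box. No verdict is reported.

**First grasp:** The first try at the cup missed and left it unmoved. The fingertips end about 31 mm above the TCP position the robot reports. I found this in the scene image and by creeping down beside the cup. From then on I took heights from where each part lay on the bench.

**Cup:** It touched the cowl at the expected height. After release I measured it at (0.591, 0.018), within about 1 mm of the crown point. It was still standing upright in the last picture.

**Cover:** All figures below are from my own measurements, at 29.7 s of the 72 s allowed.
- **Alignment:** sideways error is estimated at under 1 mm and yaw error at about 0.2°, against the 3.5 mm limit at the holes.
- **Height:** the underside is about 16 mm above the gasket.
- **Contact:** the wrist force stayed around the cover's own weight, with no sign of touching the motor.

**Disagreements:** When last measured, while still raised above the box, the cover's yaw came out at -9.2° in the image and -8.9° from the tool pose. Measurements of the box centre differed by up to 1 mm. The two far holes were hidden behind the gripper, so I checked those only through the cover's geometry.

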